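Turn the dish with the trackball's ball towards its unit and hold it level

TASK

The ball from the booth's trackball lies loose in the middle of the aluminium service dish. Take the dish by its arched handle and lift it straight up, about 8 cm clear of the mat, then turn it a quarter turn over the mat so that its pouring spout points straight at the empty trackball unit, keeping it level and moving gently so that the ball stays in the middle. Finish while still holding the dish still up there by its handle, ball in it and nothing else supporting it; do not touch the ball or disturb the other things on the desk.

Things in the scene. Friction and masses are not known exactly. Their poses are not given: they have to be found in the camera images.
- dish_grip (a point): centre of the handle bar of the loose aluminium dish, the point to grasp. The bar is straight and level, runs along this frame's y, is 76 mm long and 12 x 12 mm in section, 100 mm above the dish's underside. x points to the pouring spout, z up. The dish is 140 mm across with its rim 22 mm high; the strap legs run from the bar's ends (y = +-36 mm) down and out to the rim at y = +-67 mm. The dish with handle weighs 0.15 to 0.31 kg, centred on the z axis.
- dish_seat (a point): point in the dish where the ball's centre is when the ball rests in the middle: 22 mm above the dish's underside, 78 mm under dish_grip, same axes. The bowl's middle is flat for about 9 mm radius, then rises as a 14 degree cone to the rim, so a small tilt or jerk sets the ball rolling.
- dish_spout (a point): tip of the pouring spout (a 31 mm wide open channel that sticks out from the rim): 99 mm from the dish's axis along its x, 21 mm above the underside
- dish: the loose dish; origin at the centre of its underside, x to the spout, y along the handle bar, z up
- ball_center (a point): centre of the loose plain black ball, 34 mm in diameter, 0.04 kg, which starts at rest in the middle of the dish; its top is 61 mm below the handle bar's centre
- ball: the same ball; origin on its surface, turns as it rolls
- socket (a point): centre of the mouth of the empty round socket (38 mm wide) in the top of the trackball unit, 30 mm above the desk. The unit is a fixed black box 110 x 80 x 33 mm with a grey key on either side of the socket; it stands about 170 mm from the mat's centre, to the left or to the right, about a quarter turn from where the spout first points.
- mat: fixed black rubber mat, 150 x 150 x 3 mm, on which the dish starts; origin at the centre of its underside, z up
- calculator: loose desk calculator 150 x 98 x 17 mm on the side of the mat opposite to the trackball unit; bystander; origin at the centre of its underside
- marker: loose marker pen 17 x 135 x 16 mm lying beyond the mat; bystander; origin at the centre of its underside
- eraser: loose eraser 21 x 45 x 12 mm lying on the robot's side of the mat; bystander; origin at the centre of its underside
Mind the look-alikes: they are no part of the job. What is shaped like the dish but brown is not meant. Of the things shaped like the ball, the black one is meant.

How it is judged:
By the outcome, as a careful person would: the job done as asked, in the order asked, and still so for the second after the job is handed in, while the arm keeps its last pose, push and grip.
It also fails if it takes over 38 s, if anything falls off the work surface, if the arm or the gripper's body presses on something with over 40 N, if the wrist force passes 120 N, or if a joint passes its speed limit or range.

ROBOT

A 6-joint arm with a two-finger parallel gripper is mounted at the origin on a cart in front of the work surface, level with it; the furniture and walls round the work are solid. World frame = base frame: x ahead of the robot, y to its left, z up, the work surface at z = 0. Lengths are in m, angles in rad, forces in N, time in s.
With the tool pointing down it reaches from about 0.275 to 0.825 m from the base axis. Payload 4.9 kg.
Tool frame: the origin (TCP) lies at the very end of the fingers, on their centre line; the grasp point (between the pads) lies 19 mm behind it; z points along the fingers, y is the line along which they close (so a half turn about z gives the same grasp; the last joint's range is limited). The gripper opens to 85 mm and grips with 20 to 120 N. Pads are 22 mm wide; open, the fingers measure 114 mm over their backs; the gripper's body (76 mm by 85 mm) begins 54 mm behind the grasp point. The pads swing forward as they close: fully open they stand 13 mm farther back than shut.
Start: joints at [1.026, 0.326, -0.193, 1.052, 0, 1.437], TCP at [0.22, 0.504, 0.231] pointing down, gripper open.
Joint ranges: [-2.65, 2.65], [-0.97, 1.79], [-1.3, 1.35], [-1.93, 2.1], [-1.47, 1.37], [-3.14, 3.14]. Speed limits (rad/s): [2.57, 2.57, 3.14, 3.14, 3.14, 3.14].

INTERFACE

Orientations are given as a unit quaternion [w, x, y, z].
In Python, from bench import env, command_gripper, vision, hand_in, get_clock, get_joints, get_joint_vel, get_joint_efforts, get_tcp_pos, get_orientation, get_ft_force, get_ft_torque, get_opening, get_grip_force gives the robot as it stands. The module is installed in compiled form; this text tells all that it offers. Calls block until the motion is done:
- env.movep(position, orientation): joint-space move of the TCP to a pose.
- env.move_linear(position, rotation=None, speed=0.15, force_limit=None): straight line of the TCP; rotation=None keeps the orientation; speed is the mean speed in m/s. With force_limit (N) it stops when the force on the tool has changed by that much, and returns True; else False.
- env.move_joints(angles): joint-space move.
- command_gripper(opening, force=None): finger opening in m; force is the grip in N (None keeps the last); returns when the fingers have stopped.
- env.dwell(seconds).
- env.inverse_kinematics(position, orientation): joint angles nearest the present ones, or None.
- vision.grab_frame(name): name is "scene" or "top" or "wrist"; returns a dict with "image" (384x512x3 uint8, red, green, blue), "mtx" (3x3 intrinsics, pixels), "rvec" (rotation vector, rad) and "tvec" (3), from world to camera coordinates, as OpenCV has them. Camera axes: x right, y down, z forward; pixel columns grow to the right and rows downward; lengths in m; the calibration is good to about 2 mm. A picture is of the moment at which its call begins. There is no depth.
A pose or a line that the arm cannot do raises env.PlanningError and nothing moves.
- hand_in(): hands the job in; it is judged then, once.
Readings, each from a call of its own:
- get_clock(): time.
- get_joints(): joint angles.
- get_joint_vel(): joint speeds.
- get_joint_efforts(): joint torques, N m.
- get_tcp_pos(): TCP position.
- get_orientation(): TCP orientation.
- get_ft_force(): force on the tool from outside, world axes, zero at the start.
- get_ft_torque(): the same for the moment, N m.
- get_opening(): finger opening in m.
- get_grip_force(): force on a finger pad.
Only numpy, scipy, OpenCV 4.12 (cv2) and the standard library are available. Lean on these libraries where they do the work, as an engineer would, in place of code of your own. Each camera call takes 0.05 s, during which the arm holds its last target. There are 200 camera calls.

## Working session

There is one attempt and no reset: what is moved stays moved. The work goes in short steps, each a Python script; the robot and the scene stay as the last script left them, time stands still between calls to the robot, and variables do not carry over. Pictures are saved under pics/ and viewed, at most 10 in all, crops included, and the job is handed in when it is done.

```bash
mkdir -p pics; cat > h.py <<'E'
import numpy as np, cv2
from bench import *
def grab(n,f=None):
    d=vision.grab_frame(n)
    if f: cv2.imwrite('pics/'+f,d['image'][:,:,::-1])
    return d
def ray(d,u,v):
    R=cv2.Rodrigues(np.array(d['rvec'],float))[0]; t=np.array(d['tvec'],float).ravel()
    return -R.T@t, R.T@np.linalg.inv(d['mtx'])@np.array([u,v,1.])
def onz(d,u,v,z):
    o,r=ray(d,u,v); return o+r*(z-o[2])/r[2]
def proj(d,p):
    return cv2.projectPoints(np.array([p],float),np.array(d['rvec'],float),np.array(d['tvec'],float),np.array(d['mtx'],float),None)[0].ravel()
E
python3 - <<'E'
from h import *
a=grab('top');b=grab('scene')
import pickle;pickle.dump((a,b),open('f.pkl','wb'))
for d,n in((a,'top.png'),(b,'scene.png')):
    cv2.imwrite('pics/'+n,cv2.resize(d['image'][:,:,::-1],(800,600)))
print(get_clock(),ray(a,256,192),ray(b,256,192),get_orientation())
E
```

```text
0.1 (array([ 0.35772631, -0.01949744,  1.21728651]), array([ 0.13624948,  0.010473  , -0.99065345])) (array([-0.25957557, -0.469716  ,  0.50174693]), array([ 0.78560627,  0.46676685, -0.40616491])) [-2.72332559e-04  2.03956838e-01  9.78979576e-01 -7.23746861e-04]
```

View pics/top.png

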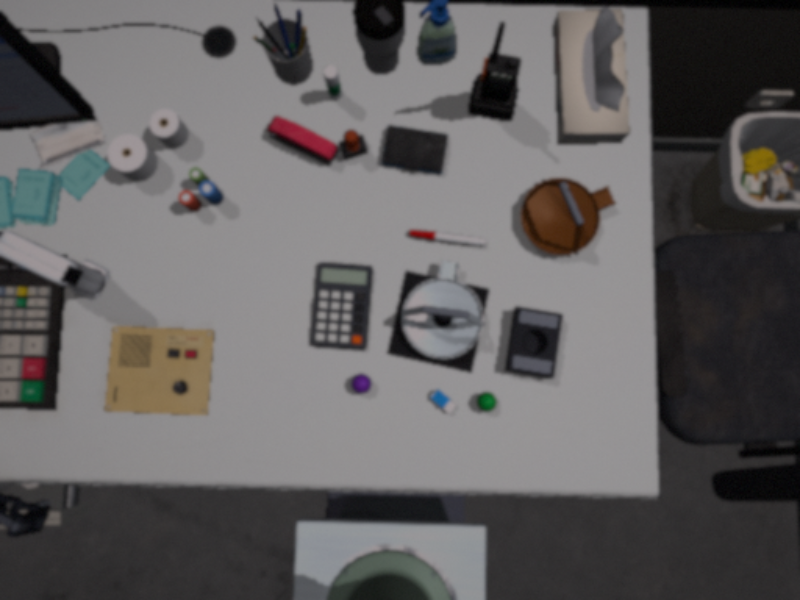

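View pics/scene.png

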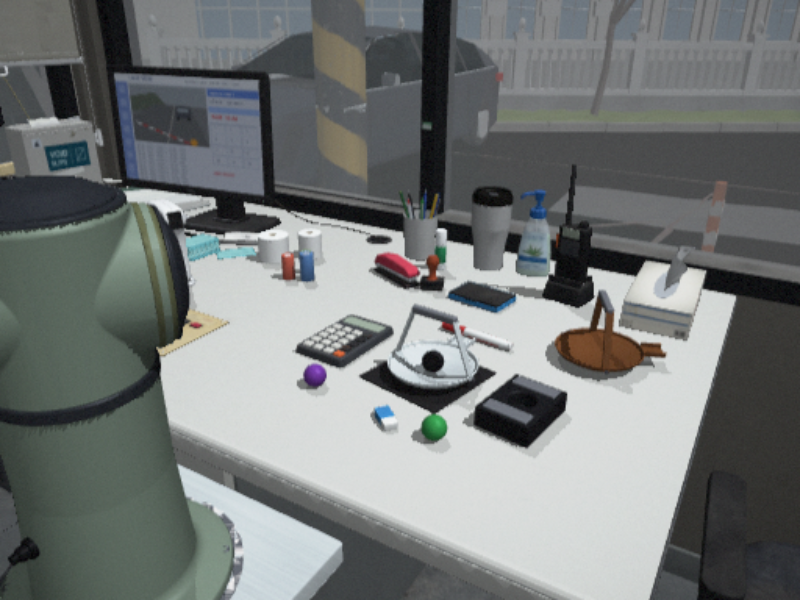

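Candidates (800x600 pixels, top view):
- **Dish:** the silver one at (441,318) is the one meant. The brown one at (562,215) is a look-alike.
- **Ball:** the black one in the dish at (441,319) is meant. Purple (361,383) and green (486,401) are look-alikes.
- **Spout and unit:** the spout at (448,270) points away from the robot. The unit is at (533,343), on the right.

A close crop comes next.

```bash
python3 - <<'E'
from h import *
import pickle;a,b=pickle.load(open('f.pkl','rb'))
A=a['image'][160:250,240:370,::-1];B=b['image'][185:295,220:375,::-1]
A=cv2.resize(A,None,fx=5,fy=5,interpolation=2);B=cv2.resize(B,None,fx=5,fy=5,interpolation=2)
cv2.imwrite('pics/ca.png',A);cv2.imwrite('pics/cb.png',B)
E
```

```text
(no output)
```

View pics/ca.png

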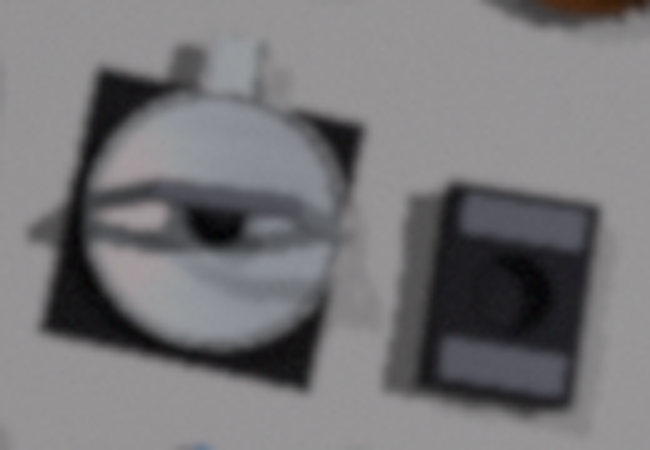

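View pics/cb.png

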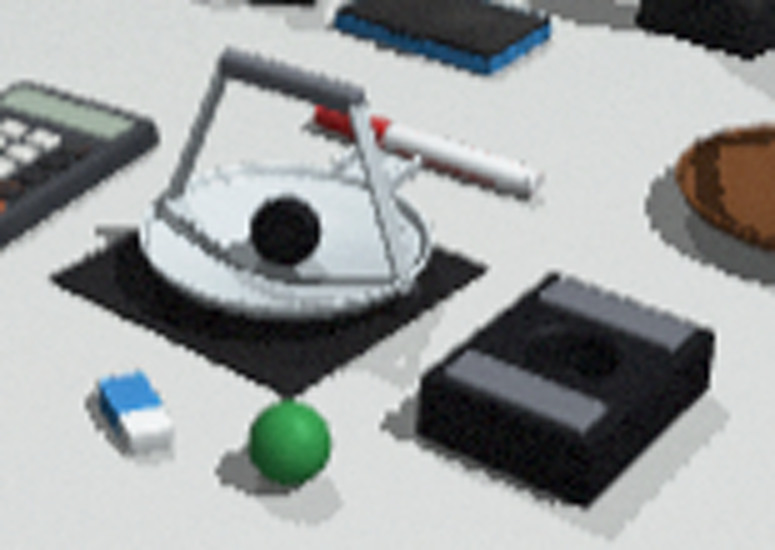

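The crops confirm the silver dish with the black ball. In the top crop the bar runs (155,188)–(302,206), the rim spans about 83–345 by 95–352, the spout tip is at (237,41) and the socket at (513,297). In the scene crop the bar runs (226,62)–(360,98) and the ball is at (286,230).

```bash
python3 - <<'E'
from h import *
import pickle;a,b=pickle.load(open('f.pkl','rb'))
fa=lambda x,y:((x+.5)/5-.5+240,(y+.5)/5-.5+160)
fb=lambda x,y:((x+.5)/5-.5+220,(y+.5)/5-.5+185)
def tri(p,q):
    o1,r1=ray(a,*p);o2,r2=ray(b,*q)
    s=np.linalg.lstsq(np.c_[r1,-r2],o2-o1,rcond=None)[0]
    return (o1+r1*s[0]+o2+r2*s[1])/2, np.linalg.norm(o1+r1*s[0]-o2-r2*s[1])
np.set_printoptions(precision=4,suppress=True)
print('bar tri L',*tri(fa(155,188),fb(226,62)),'R',*tri(fa(302,206),fb(360,98)))
L=onz(a,*fa(155,188),.103);R=onz(a,*fa(302,206),.103)
print('bar plane',L,R,(L+R)/2,np.linalg.norm(L-R),'ang',np.degrees(np.arctan2(*(L-R)[[1,0]])))
L=onz(b,*fb(226,62),.103);R=onz(b,*fb(360,98),.103)
print('bar scene',L,R,(L+R)/2,np.linalg.norm(L-R),'ang',np.degrees(np.arctan2(*(L-R)[[1,0]])))
c=onz(a,*fa(214,223),.025);print('rim c',c,'diam',np.linalg.norm(onz(a,*fa(83,223),.025)-onz(a,*fa(345,223),.025)))
t=onz(a,*fa(237,41),.024);print('tip',t,np.linalg.norm((t-c)[:2]),np.degrees(np.arctan2(*(t-c)[[1,0]])))
print('ball',onz(b,*fb(286,230),.025))
s=onz(a,*fa(513,297),.03);print('socket',s)
m=[onz(a,*fa(*p),.003) for p in((100,70),(363,125),(308,388),(43,328))];print('mat',np.mean(m,0),*[np.linalg.norm(m[i]-m[i-1]) for i in range(4)])
m=np.mean(m,0);print('mat-socket',np.linalg.norm((s-m)[:2]),'dir',np.degrees(np.arctan2(*(s-m)[[1,0]])))
E
```

```text
bar tri L [ 0.4985 -0.044   0.1029] 0.0011351638897649468 R [ 0.4909 -0.1173  0.1058] 0.0010072387249940064
bar plane [ 0.4988 -0.0445  0.103 ] [ 0.4915 -0.118   0.103 ] [ 0.4951 -0.0812  0.103 ] 0.07383049755929277 ang 84.3464653455716
bar scene [ 0.4978 -0.0437  0.103 ] [ 0.4958 -0.1144  0.103 ] [ 0.4968 -0.0791  0.103 ] 0.07072572508157758 ang 88.35078608505741
rim c [ 0.4906 -0.0781  0.025 ] diam 0.1396579976666873
tip [ 0.5897 -0.0888  0.024 ] 0.0996966918427132 -6.179248755795828
ball [ 0.4952 -0.0793  0.025 ]
socket [ 0.4545 -0.2365  0.03  ]
mat [ 0.4909 -0.0735  0.003 ] 0.1446060923993662 0.14680065416539223 0.1465407862397491 0.1461881109349449
mat-socket 0.16699909659695378 dir -102.57488269856286
```

```bash
cat >> h.py <<'E'
from scipy.spatial.transform import Rotation as Ro
def q(deg):  # tool down, tool y along world yaw deg
    t=np.radians(deg); y=np.array([np.cos(t),np.sin(t),0]); z=np.array([0,0,-1.])
    return np.roll(Ro.from_matrix(np.c_[np.cross(y,z),y,z]).as_quat(),1)
E
python3 - <<'E'
from h import *
np.set_printoptions(precision=3,suppress=True)
for s in(0,180):
    for d in(-6,-55,-104):
        print(s,d,[env.inverse_kinematics([.4945,-.08,z],q(d+s)) for z in(.084,.164)])
j=env.inverse_kinematics([.4945,-.08,.21],q(-6)); j2=env.inverse_kinematics([.4945,-.08,.21],q(174)); print(j,j2)
def rng(k): return k is not None and abs(k[5]-1.71)<3 
E
```

```text
0 -6 [array([-0.308,  0.393, -0.519,  0.659,  0.   ,  1.368]), array([-0.308,  0.295, -0.422,  0.854,  0.   ,  1.368])]
0 -55 [array([-0.308,  0.393, -0.519,  0.659,  0.   ,  2.223]), array([-0.308,  0.295, -0.422,  0.854,  0.   ,  2.223])]
0 -104 [array([-0.308,  0.393, -0.519,  0.659,  0.   ,  3.078]), array([-0.308,  0.295, -0.422,  0.854,  0.   ,  3.078])]
180 -6 [array([-0.308,  0.393, -0.519,  0.659,  0.   , -1.774]), array([-0.308,  0.295, -0.422,  0.854,  0.   , -1.774])]
180 -55 [array([-0.308,  0.393, -0.519,  0.659,  0.   , -0.919]), array([-0.308,  0.295, -0.422,  0.854,  0.   , -0.919])]
180 -104 [array([-0.308,  0.393, -0.519,  0.659,  0.   , -0.064]), array([-0.308,  0.295, -0.422,  0.854,  0.   , -0.064])]
[-0.308  0.252 -0.352  0.966  0.     1.368] [-0.308  0.252 -0.352  0.966  0.    -1.774]
```

```bash
python3 - <<'E'
from h import *
t=get_clock()
env.movep([.4945,-.08,.215],q(174))
print(get_clock()-t,get_clock(),get_tcp_pos(),get_opening())
d=grab('wrist');import pickle;pickle.dump(d,open('w.pkl','wb'))
cv2.imwrite('pics/w.png',cv2.resize(d['image'][:,:,::-1],(800,600),interpolation=2))
print(proj(d,[.4945,-.08,.103])*800/512,proj(d,[.4945,-.08,.025])*800/512,ray(d,256,192)[0])
E
```

```text
2.7083 2.8083 [ 0.4945558  -0.07961747  0.21501813] 0.08527847117194114
[394.91068007 292.88774487] [394.67748297 259.47992445] [ 0.48750035 -0.15214306  0.35742573]
```

View pics/w.png

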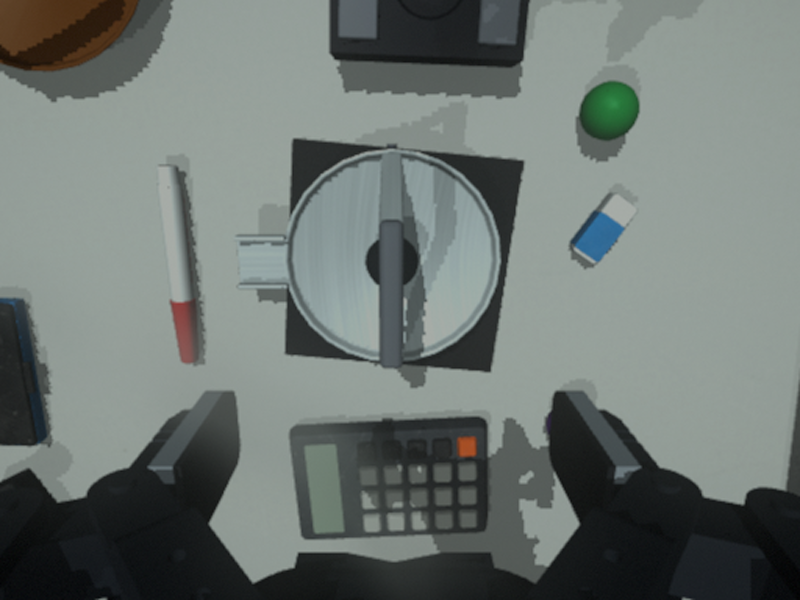

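The wrist view shows the bar from (392,221) to (391,367), the rim spanning 288–500 by 150–361, the spout tip at (236,262), and the black ball under the bar at (391,263).

```bash
python3 - <<'E'
from h import *
import pickle;d=pickle.load(open('w.pkl','rb'));k=lambda x,y:((x+.5)*.64-.5,(y+.5)*.64-.5)
np.set_printoptions(precision=4,suppress=True)
g=d['image'].astype(int)
for r in(150,165,180,195,210,225): print(r,g[r,238:264].sum(1)//3)
P=onz(d,*k(392,222),.109);Q=onz(d,*k(391,366),.109);print('bar',P,Q,(P+Q)/2,np.linalg.norm(P-Q),np.degrees(np.arctan2(*(Q-P)[[1,0]]))-90)
c=onz(d,*k(394,256),.025);t=onz(d,*k(236,262),.024);print('rim',c,'tip',t,np.linalg.norm(c-t),np.degrees(np.arctan2(*(t-c)[[1,0]])))
print('ball',onz(d,*k(391,263),.025))
E
```

```text
150 [148 150 139 126  99  73  83  88  92  92  91  90  90  90  89  88  86  80
  73  59  67  77  77  78  78  75]
165 [40 40 40 39 52 73 82 88 90 91 91 90 90 90 89 89 86 79 71 59 41 36 36 35
 36 36]
180 [153 115  62  39  46  69  82  86  90  92  90  90  89  90  89  88  85  79
  71  55  39  36  37  66  87  97]
195 [165 165 166 166 128  80  81  86  92  92  90  90  90  88  88  88  85  77
  70  70 135 166 127  84  84  85]
210 [167 166 166 167 138  91  81  85  90  92  91  90  89  89  87  88  84  78
  72  67  77  83  84  86  86  85]
225 [130 135 136 139 116  83  80  85  90  91  91  90  89  89  88  87  84  77
  69  78  82  79  77  77  75  74]
bar [ 0.4922 -0.1163  0.109 ] [ 0.5004 -0.0437  0.109 ] [ 0.4963 -0.08    0.109 ] 0.0731108514815722 -6.423299064088482
rim [ 0.4949 -0.0825  0.025 ] tip [ 0.5963 -0.0889  0.024 ] 0.10160693450843639 -3.6274572686687145
ball [ 0.4972 -0.0782  0.025 ]
```

```bash
python3 - <<'E'
from h import *
np.set_printoptions(precision=3,suppress=True)
p=[.4963,-.0800,.084]
command_gripper(.045,20)
env.move_linear([*p[:2],.13],q(174-.2),speed=.08)
print('stop',env.move_linear(p,speed=.05,force_limit=5),get_clock(),get_tcp_pos(),get_ft_force())
command_gripper(.022,20)
print(get_clock(),get_opening(),get_grip_force(),get_ft_force())
d=grab('wrist');cv2.imwrite('pics/g.png',cv2.resize(d['image'][:,:,::-1],(800,600),interpolation=2))
E
```

```text
stop False 5.6167 [ 0.497 -0.08   0.084] [-0.233 -0.059 -0.352]
5.9667 0.021814745525528183 0.0 [-0.137  0.109  0.6  ]
```

View pics/g.png

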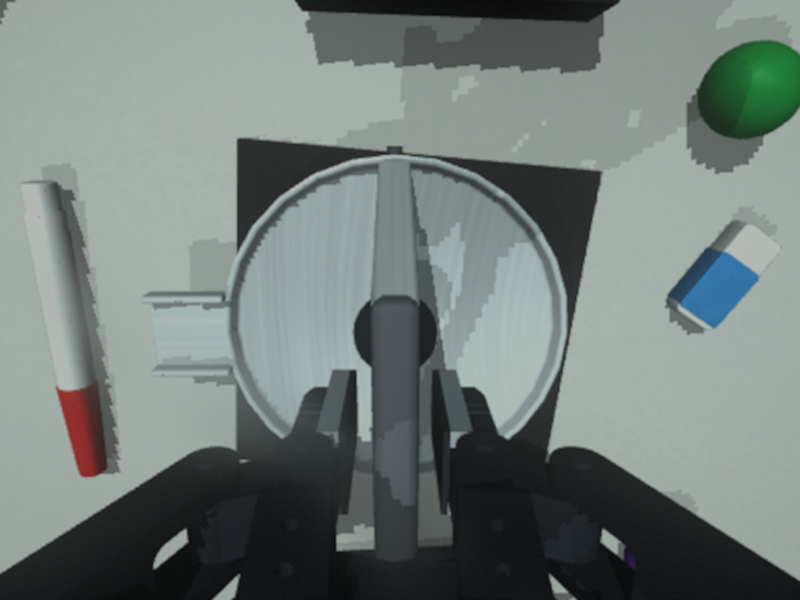

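The pads (356/433) are centred about the bar (372–418), so I'll grip and lift gently.

```bash
python3 - <<'E'
from h import *
np.set_printoptions(precision=3,suppress=True)
f0=np.array(get_ft_force())
command_gripper(.008,20)
print(get_clock(),get_opening(),get_grip_force(),np.array(get_ft_force())-f0)
command_gripper(.008,50)
print(get_clock(),get_opening(),get_grip_force(),np.array(get_ft_force())-f0,get_ft_torque())
p=np.array(get_tcp_pos())
env.move_linear([p[0],p[1],.164],q(173.8),speed=.03)
env.dwell(.2)
print(get_clock(),get_tcp_pos(),get_opening(),get_grip_force(),np.array(get_ft_force())-f0,get_ft_torque())
d=grab('wrist');cv2.imwrite('pics/l.png',cv2.resize(d['image'][:,:,::-1],(800,600),interpolation=2))
import pickle;pickle.dump(d,open('l.pkl','wb'))
E
```

```text
6.25 0.011400818474171313 23.17053973674774 [-1.853  0.249  1.689]
6.4667 0.011427270692977278 49.27567183971405 [-3.45   0.499  2.218] [0.087 0.286 0.03 ]
9.4833 [ 0.496 -0.08   0.164] 0.010884559686705491 48.62939894199371 [-1.355 -0.46  -3.111] [0.062 0.024 0.039]
```

View pics/l.png

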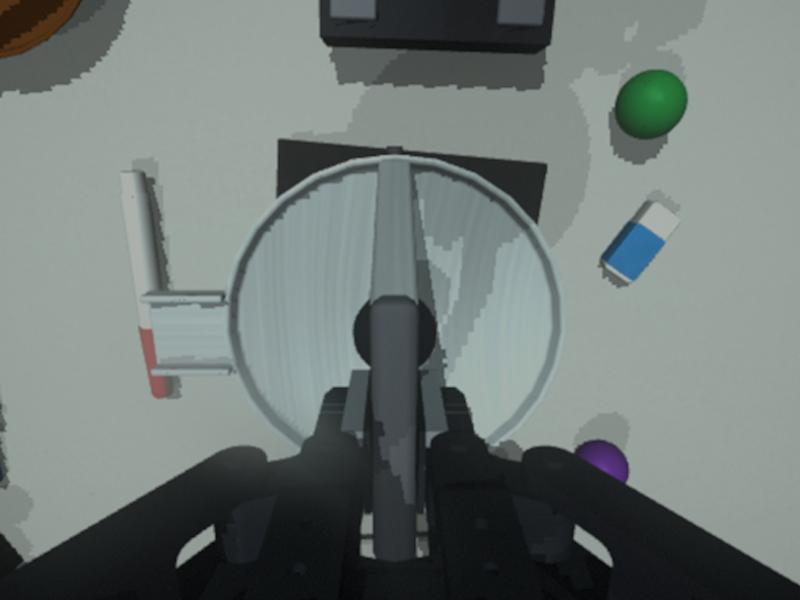

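The dish is lifted level with the ball still centred at (395,332). I'll turn on joint 6 only, starting with a small test step to check the pace.

```bash
python3 - <<'E'
from h import *
np.set_printoptions(precision=3,suppress=True)
p=np.array(get_tcp_pos()); s=np.array([.4545,-.2365])
yaw=np.degrees(np.arctan2(*(s-p[:2])[::-1])); dj=np.radians(-6.2-yaw); j=np.array(get_joints())
print(yaw,dj,j); np.save('goal.npy',[j[5]+dj,yaw])
t=get_clock(); k=j.copy(); k[5]+=.12; env.move_joints(k); print('dt',get_clock()-t)
print(Ro.from_quat(np.roll(get_orientation(),-1)).as_matrix())
d=grab('wrist');cv2.imwrite('pics/t1.png',cv2.resize(d['image'][130:290,130:380,::-1],None,fx=2.5,fy=2.5))
E
```

```text
-104.9192538431178 1.7229760146744713 [-0.307  0.298 -0.417  0.855 -0.    -1.769]
dt 0.25
[[-0.223 -0.975 -0.   ]
 [-0.975  0.223  0.   ]
 [ 0.     0.    -1.   ]]
```

View pics/t1.png

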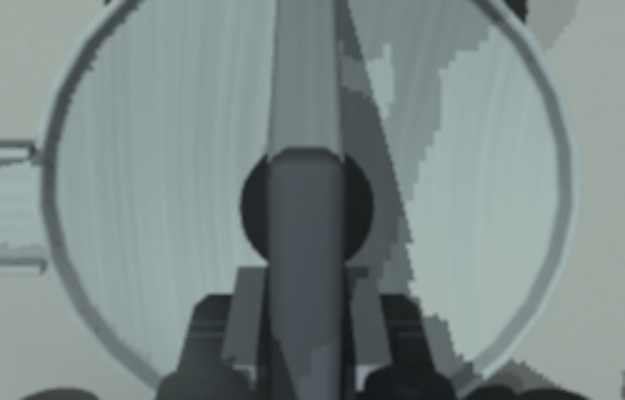

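```bash
python3 - <<'E'
from h import *
np.set_printoptions(precision=3,suppress=True)
g,yaw=np.load('goal.npy'); p=np.array(get_tcp_pos()); t=get_clock()
env.move_linear(p+[0,0,.001],q(yaw+180),speed=.0002)
print('dt',get_clock()-t,get_clock()); env.dwell(.5)
print(get_joints(),g,get_tcp_pos(),get_opening(),get_grip_force(),get_ft_force(),get_ft_torque())
w=grab('wrist');b=grab('scene');t=grab('top')
import pickle;pickle.dump((w,b,t),open('e.pkl','wb'))
r=lambda x:cv2.resize(x[:,:,::-1],(400,300),interpolation=3)
cr=lambda x:cv2.resize(x[:,:,::-1],(400,300),interpolation=2)
cv2.imwrite('pics/e.png',np.vstack([np.hstack([r(w['image']),cr(b['image'][150:300,200:400])]),np.hstack([cr(t['image'][140:260,230:390]),r(t['image'])])]))
E
```

```text
dt 1.75 11.5833
[-0.307  0.297 -0.416  0.858  0.    -0.046] -0.046343303072106545 [ 0.496 -0.08   0.165] 0.010960346792696729 48.64682614803314 [ 0.375  0.439 -2.021] [-0.033 -0.001  0.057]
```

View pics/e.png

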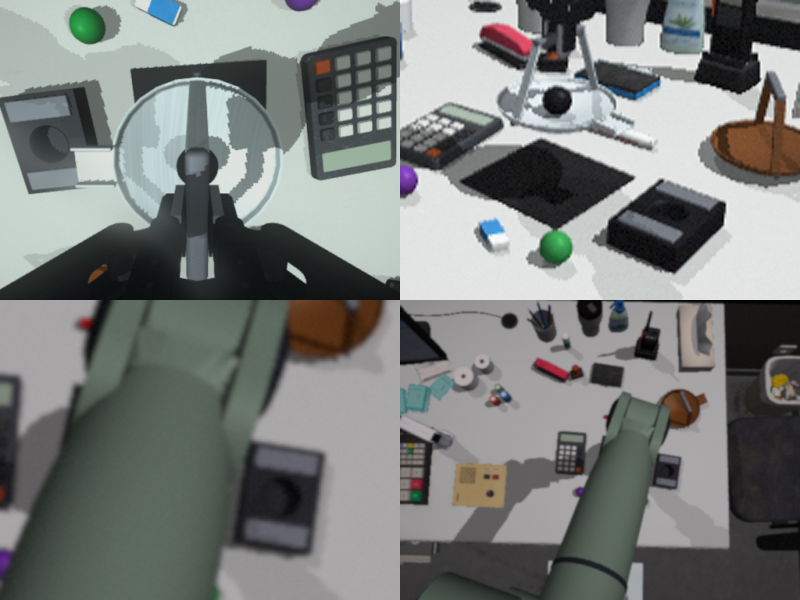

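The dish is up with the ball in the middle (197,166 in the wrist panel), the spout tip is at (77,166) and the socket at (48,143). One quick check of the aim from those pixels.

```bash
python3 - <<'E'
from h import *
import pickle;w,b,t=pickle.load(open('e.pkl','rb'))
k=lambda x,y:((x+.5)*1.28-.5,(y+.5)*1.28-.5)
c=np.array(get_tcp_pos()); s=onz(w,*k(48,143),.03); tip=onz(w,*k(77,167),.105); ball=onz(w,*k(197,166),.106)
a=lambda p:np.degrees(np.arctan2(*(p-c)[[1,0]]))
print(s,a(s),tip,a(tip),np.linalg.norm((tip-c)[:2]),ball)
# scene view socket: panel px -> image
s2=onz(b,200+(668-400)/2,150+211/2,.03); print(s2,a(s2))
E
```

```text
[ 0.45762114 -0.23638779  0.03      ] -103.8662986502551 [ 0.47385424 -0.17446994  0.105     ] -103.32305309100066 0.0971371668734851 [ 0.49774242 -0.07984211  0.106     ]
[ 0.45623654 -0.23699695  0.03      ] -104.2899326101187
```

Spout direction and socket direction agree to about 1°, and the clearance is about 8 cm, so I'm handing in.

```bash
python3 -c "
from bench import *
print(get_grip_force(),get_clock(),hand_in())"
```

```text
the job is handed in; nothing more can be done
48.64708721637726 12.2333 None
```

The job is handed in at 12.2 s: the arm is holding the dish by its handle about 8 cm above the mat, the spout points at the empty trackball socket to within about 1° by my measurement, and the ball was still in the middle in the last pictures.

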